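# Tighten a loose reagent cap in the anti-spin holder

## Task

The square white reagent bottle has a loose red screw cap, and on the bare bench the bottle simply spins along when the cap is turned. Carry it by its body, not by the loose cap, and set it upright on the floor of the blue anti-spin holder, fully inside its bay, and let go of it; then take it by the cap and screw the cap clockwise (seen from above) until it stops, fully home. Leave the bottle standing in the holder and do not disturb the other vessels or tip the bottle.

Things in the scene. Friction and masses are not known exactly. Their poses are not given: they have to be found in the camera images.
- bottle: square white bottle with the red cap, loose, 0.2 to 0.4 kg: body 56 x 56 mm, flat shoulder 72 mm above its underside, 101 mm tall with the cap. Origin: centre of the underside, z up, x and y square to its flat sides (any quarter turn fits the holder). Label and black index mark on the -x side. Carry it by two opposite flat sides.
- bottle_mid (a point): point on the bottle's axis, 50 mm above its underside, axes as the bottle's; the flat sides reach from here 22 mm up
- cap (a joint): how far the cap is unscrewed, rad: 0 = fully home at its stop, positive = turned anticlockwise seen from above; starts at 1.7 to 2.4, far stop at 2.6. Stiff (about 0.15 N m, more than the bench's grip on the bottle), stays where left, does not rise or sink as it turns.
- cap_mid (a point): centre of the round, ribbed red cap, on the bottle's axis 90 mm above its underside: 38 mm diameter, 21 mm tall (80 to 101 mm above the underside). The white index line on it stands over the black mark on the bottle's shoulder when fully home. Turns with the cap.
- holder_floor (a point): bay of the anti-spin holder fixed to the bench: centre of the top of its 6 mm aluminium base plate, z up, x towards the back stop, front (-x) open. Blue cheeks (inner faces at y = +-32 mm, x from -32 to 32 mm) and back stop (face at x = 32 mm), 12 mm thick, tops 26 mm above this point. The bottle stands on the plate with 4 mm play to each wall.
- amber_mid (a point): bystander: brown round bottle with a black cap, diameter 54 mm, 94 mm tall, loose; point on its axis 45 mm up
- jar_mid (a point): bystander: white round jar with a blue lid, diameter 62 mm, 78 mm tall, loose; point on its axis 39 mm up
- beaker_mid (a point): bystander: clear glass beaker, rim diameter 60 mm, 65 mm tall, loose; point on its axis 32 mm up
There are look-alikes about, which are no part of the job. What is shaped like the bottle but green is not meant.

How it is judged (in metres and radians):
On the way:
1. the bottle stands upright on the floor of the holder and is let go, its cap still unscrewed (horizontal distance between bottle_mid and holder_floor below 0.015 m and z of bottle in the frame of holder_floor below 0.004 m and angle between bottle's own z axis and vertical below 0.1 rad and value of joint cap above 1 rad and contact force between the fingers and bottle below 0.3 N), for 0.2 s.
At the end, for the whole second after the job is handed in: The cap is screwed home (within 0.15 rad of its stop) and the bottle stands upright (within 0.1 rad) and at rest in the holder, its underside within 4 mm of the base plate and its axis within 15 mm of the bay's centre (value of joint cap below 0.15 rad and horizontal distance between bottle_mid and holder_floor below 0.015 m and z of bottle in the frame of holder_floor below 0.004 m and angle between bottle's own z axis and vertical below 0.1 rad and linear speed of bottle below 0.02 m/s); the robot touches nothing.
It fails at once if the bottle is lifted more than 20 mm while the fingers grip its cap (height (world z) of bottle above 0.026 m and contact force between the fingers and cap_c0 above 2 N).
It fails at once if the bottle is tipped by more than 0.5 rad (angle between bottle's own z axis and vertical above 0.5 rad).
It fails at once if another vessel is moved by more than 30 mm (distance of any of amber_mid, jar_mid, beaker_mid from where it was at the start of the episode above 0.03 m).
It also fails if it takes over 61 s, if anything falls off the work surface, if the arm or the gripper's body presses on something with over 40 N, if the wrist force passes 120 N, or if a joint passes its speed limit or range.

## Robot

A 6-joint arm with a two-finger parallel gripper is mounted at the origin on the work surface. World frame = base frame: x ahead of the robot, y to its left, z up, the work surface at z = 0. Lengths are in mm, angles in rad, forces in N, time in s.
With the tool pointing down it reaches from about 350 to 775 mm from the base axis. Payload 7.3 kg.
Tool frame: the origin (TCP) lies at the very end of the fingers, on their centre line; the grasp point (between the pads) lies 19 mm behind it; z points along the fingers, y is the line along which they close (so a half turn about z gives the same grasp; the last joint's range is limited). The gripper opens to 92 mm and grips with 3 to 60 N. Pads are 19 mm wide; open, the fingers measure 130 mm over their backs; the gripper's body (75 mm by 190 mm) begins 47 mm behind the grasp point.
Start: joints at [0.955, 0.342, 1.524, -0, 1.275, -0.146], TCP at [237.661, 468.147, 226.741] pointing down, gripper open.
Joint ranges: [-2.53, 2.53], [-0.77, 2.02], [0.04, 2.7], [-1, 4.14], [0.28, 2.66], [-3.11, 3.11]. Speed limits (rad/s): [2.57, 2.57, 3.14, 3.14, 3.14, 3.14].

## Interface

Orientations are given as [roll, pitch, yaw] about the fixed x, y, z axes, in that order (R = Rz(yaw) Ry(pitch) Rx(roll)).
In Python, from plant import * gives the robot as it stands.
- The arm moves only by the tool arm_command, never from a script. Its arguments are lists of equal length, an entry for each row: "gripper": the finger opening in mm, from 0 to 91.8; "dp": the shift along the tool's x, y, z in units of 25 mm (1.0 is 25 mm), a list of three; "twist": the turn about the tool's z in units of 5 degrees (1.0 is 5 degrees). A call has exactly 5 rows; each row shifts and turns the commanded pose from where the row before left it, along the tool's axes as they then stand; what a row does not reach is not made up. A row lasts 1/8 s, in which the tool goes at most 62.5 mm and 10.7 degrees, less where a joint would pass 70% of its speed; a pose out of reach is approached as far as the arm can. A call is refused whole if a number of a shift passes 1 or a number of a turn 1, either way. A call with a gripper value outside its range is refused whole. The fingers move at their own pace and stop on an object; the grip force is fixed at half the most. Time passes only in rows, so rows that do not move let the fingers close, or fill a call up. It gives the time, the measured TCP pose, the force, the opening and the grip force at its end, in the units of the state.
- get_obs(): the state, without advancing time (a new reading comes with each control period).
- capture(name): name is "side" or "top" or "wrist"; returns the picture (384x512x3 uint8, red, green, blue); there is no depth.
- get_calibration(name): a dict with "mtx" (3x3 intrinsics, pixels), "position" and "attitude" of the camera in the world; the wrist camera has in their place "mount" (4x4, takes a point from camera to tool coordinates, whose origin is the TCP and whose axes are the flange's). Camera axes: x right, y down, z forward; pixel columns grow to the right and rows downward; lengths in mm; the calibration is good to about 2 mm. A picture is of the moment at which its call begins: read the wrist's pose just before it. get_calibration takes no time and is no camera call.
- close_job(): hands the job in; it is judged then, once.
The state is a dict: "time": time; "joint_positions": joint angles; "dq": joint speeds; "tau": joint torques, N m; "tool_pos": TCP position; "tcp_rot": TCP orientation; "contact_force": force on the tool from outside, world axes, zero at the start; "moment": the same for the moment, N m; "grip_width": finger opening in mm; "finger_force": force on a finger pad.
Only numpy, scipy, OpenCV 4.12 (cv2) and the standard library are available. Lean on these libraries where they do the work, as an engineer would, in place of code of your own. Each camera call takes 0.05 s, during which the arm holds its last target. There are 200 camera calls.

## Working session

There is one attempt and no reset: what is moved stays moved. The work goes in short steps, Python scripts to look and compute and a tool call to move; the robot and the scene stay as the last step left them, time stands still between calls to the robot, and variables do not carry over. Pictures are saved under pics/ and viewed, at most 10 in all, crops included, and the job is handed in when it is done.

Besides the shell and the picture viewer there is one more tool, called after "Call:" as a command line: name --pt "numbers of a row" for each row, then --argument value for the rest. arm_command: Moves the arm, as the interface text tells. Its arguments: {"type":"object","properties":{"gripper":{"type":"array"},"dp":{"type":"array"},"twist":{"type":"array"}},"required":["gripper","dp","twist"]}

```bash
mkdir -p pics
python3 - <<'E'
from plant import *
import cv2,numpy as np
o=get_obs();print({k:np.round(v,3) for k,v in o.items()})
for n in("top","side","wrist"):
    im=capture(n);cv2.imwrite(f"pics/{n}0.png",im[:,:,::-1])
    c=get_calibration(n);print(n,{k:np.round(v,3).tolist() for k,v in c.items()})
a=cv2.imread("pics/top0.png");cv2.imwrite("pics/top0.png",a)
E
ls
```

```text
{'time': np.float64(0.0), 'joint_positions': array([ 0.955,  0.343,  1.525, -0.   ,  1.275, -0.146]), 'dq': array([-0.   , -0.   , -0.001,  0.001,  0.001,  0.   ]), 'tau': array([ 2.0000e-03, -4.3125e+01, -2.4423e+01,  7.2000e-02,  5.6000e-02,
       -0.0000e+00]), 'tool_pos': array([237.422, 467.802, 226.049]), 'tcp_rot': array([-3.14 , -0.   ,  2.672]), 'contact_force': array([-0.095, -0.496, -0.235]), 'moment': array([ 0.019, -0.015, -0.046]), 'finger_force': np.float64(0.0), 'grip_width': np.float64(91.683)}
top {'mtx': [[353.04, 0.0, 260.347], [0.0, 353.04, 195.153], [0.0, 0.0, 1.0]], 'position': [518.617, 67.972, 908.507], 'attitude': [-3.058, 0.027, -1.584]}
side {'mtx': [[369.367, 0.0, 251.965], [0.0, 369.367, 190.178], [0.0, 0.0, 1.0]], 'position': [370.378, -686.042, 509.28], 'attitude': [-2.077, -0.025, -0.256]}
wrist {'mtx': [[345.324, 0.0, 261.315], [0.0, 345.324, 189.696], [0.0, 0.0, 1.0]], 'mount': [[-0.0, -0.951, -0.308, 84.318], [1.0, -0.0, 0.0, 0.834], [-0.001, -0.308, 0.951, -158.14], [0.0, 0.0, 0.0, 1.0]]}
pics
```

View pics/top0.png

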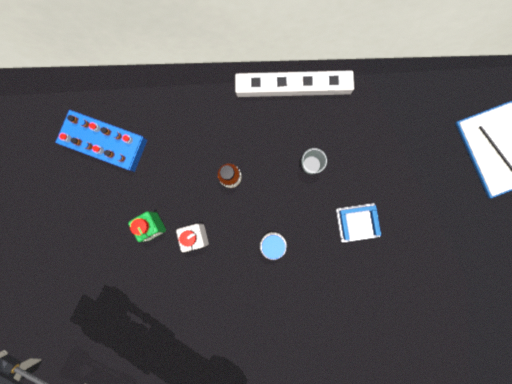

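View pics/side0.png

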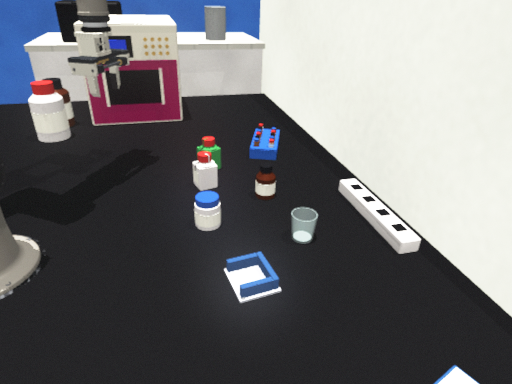

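Top view: the white square bottle with its red cap is at (190,238), and the holder at (358,224). Side view: the bottle is at (205,172), and the holder at (252,277).

Could be mistaken for the target:
- Green square bottle: top (146,226), side (208,153).
- Big white round bottle with a red cap: side (50,112).
- Rack tubes with red caps: top (95,135).
- White jar with a blue lid: top (273,246).

I choose (190,238) and check it in a close crop.

```bash
cat > h.py <<'E'
from plant import *
import cv2,numpy as np
from scipy.spatial.transform import Rotation as R
def cam(n,o=None):
    c=get_calibration(n);K=np.array(c["mtx"])
    if n=="wrist":
        o=o or get_obs();T=np.eye(4);T[:3,:3]=R.from_euler("xyz",o["tcp_rot"]).as_matrix();T[:3,3]=o["tool_pos"]
        T=T@np.array(c["mount"]);return K,T[:3,:3],T[:3,3]
    return K,R.from_euler("xyz",c["attitude"]).as_matrix(),np.array(c["position"])
def ray(C,uv):
    K,A,p=C;d=A@np.linalg.solve(K,[uv[0],uv[1],1]);return p,d/np.linalg.norm(d)
def plane(C,uv,z):
    p,d=ray(C,uv);return p+d*(z-p[2])/d[2]
def tri(*obs):
    M=np.zeros((3,3));b=np.zeros(3)
    for C,uv in obs:
        p,d=ray(C,uv);P=np.eye(3)-np.outer(d,d);M+=P;b+=P@p
    return np.linalg.solve(M,b)
def proj(C,X):
    K,A,p=C;q=K@(A.T@(np.asarray(X,float)-p));return q[:2]/q[2]
E
python3 - <<'E'
from h import *
t=cv2.imread("pics/top0.png");s=cv2.imread("pics/side0.png")
f=lambda im,x,y,w,k:cv2.resize(im[y-w:y+w,x-w:x+w],(k,k),interpolation=cv2.INTER_CUBIC)
cv2.imwrite("pics/m1.png",np.vstack([np.hstack([f(t,190,238,25,300),f(t,358,224,30,300)]),np.hstack([f(s,205,172,30,300),f(s,252,277,37,300)])]))
T,S=cam("top"),cam("side")
print("cap",plane(T,(188,239),101),"holder",plane(T,(360,224),6), plane(S,(252,282),6))
print("cap tri",tri((T,(188,239)),(S,(204,154))))
for n,uv,z in(("amber",(227,172),94),("jar",(273,246),78),("beaker",(314,160),65),("green",(139,227),101)):print(n,plane(T,uv,z).round())
E
```

```text
cap [488.43832068 255.92121723 101.        ] holder [ 517.06852341 -159.45630742    6.        ] [ 519.19702803 -166.22995345    6.        ]
cap tri [489.22797788 256.3638418   98.42689293]
amber [642. 166.  94.]
jar [469.  62.  78.]
beaker [672. -40.  65.]
green [517. 369. 101.]
```

View pics/m1.png

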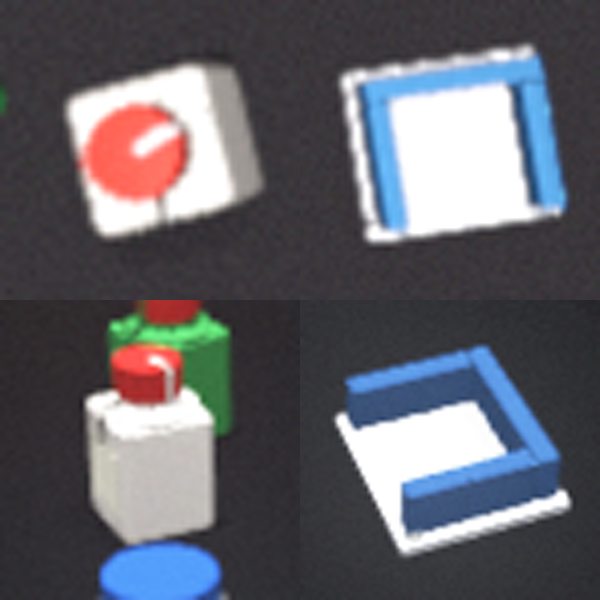

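The crop confirms the choice. It is the white square body, with the cap's white line pointing up-right and the black mark on its lower side (world -x), at about 15° yaw. The holder opens toward world -x at about 8° yaw. Next I plan the move to hover over the bottle, with the fingers closing along the bottle's x and away from the green one.

```bash
cat >> h.py <<'E'
def plan(tgt,yaw_deg,n,start=None):
    """rows for TCP to tgt with tool yaw; tool pointing down"""
    o=get_obs();p=np.array(o["tool_pos"]) if start is None else np.array(start[:3],float)
    y=np.degrees(o["tcp_rot"][2]) if start is None else start[3]
    dy=(yaw_deg-y+180)%360-180
    dp=[];tw=[]
    for i in range(n):
        A=R.from_euler("xyz",[180,0,y],degrees=True).as_matrix()
        s=np.round(A.T@(np.array(tgt)-p)/(n-i)/25,2);t=round((-(yaw_deg-y+180)%360-180 if 0 else -(((yaw_deg-y+180)%360)-180))/(n-i)/5,2)
        p=p+A@s*25;y-=5*t;dp.append(s.tolist());tw.append(t)
    for i in range(0,n,5):print("dp",dp[i:i+5],"tw",tw[i:i+5])
    print("max",np.abs(dp).max(),np.abs(tw).max(),"end",p.round(1),round(y,2))
E
python3 - <<'E'
from h import *
plan([489,256,200],105,15)
E
```

```text
dp [[-0.85, -0.2, 0.07], [-0.86, -0.15, 0.07], [-0.87, -0.1, 0.07], [-0.88, -0.06, 0.07], [-0.88, -0.01, 0.07]] tw [np.float64(0.64), np.float64(0.64), np.float64(0.64), np.float64(0.64), np.float64(0.64)]
dp [[-0.88, 0.04, 0.07], [-0.87, 0.09, 0.07], [-0.87, 0.14, 0.07], [-0.86, 0.19, 0.07], [-0.84, 0.24, 0.07]] tw [np.float64(0.64), np.float64(0.64), np.float64(0.64), np.float64(0.64), np.float64(0.64)]
dp [[-0.83, 0.28, 0.07], [-0.81, 0.33, 0.07], [-0.79, 0.37, 0.07], [-0.77, 0.42, 0.07], [-0.75, 0.47, 0.07]] tw [np.float64(0.64), np.float64(0.64), np.float64(0.65), np.float64(0.64), np.float64(0.65)]
max 0.88 0.65 end [489.1 256.  200. ] 104.98
```

Call:
arm_command --gripper '[91.8,91.8,91.8,91.8,91.8]' --pt "-0.85 -0.2 0.07" --pt "-0.86 -0.15 0.07" --pt "-0.87 -0.1 0.07" --pt "-0.88 -0.06 0.07" --pt "-0.88 -0.01 0.07" --twist '[0.64,0.64,0.64,0.64,0.64]'

```text
time: 0.78
tool_pos: [321.8, 396.8, 217.7]
tcp_rot: [-3.141, -0.0, 2.391]
contact_force: [-0.4, -0.1, 0.1]
grip_width: 92.0
finger_force: 0.0
```

Call:
arm_command --gripper '[91.8,91.8,91.8,91.8,91.8]' --pt "-0.88 0.04 0.07" --pt "-0.87 0.09 0.07" --pt "-0.87 0.14 0.07" --pt "-0.86 0.19 0.07" --pt "-0.84 0.24 0.07" --twist '[0.64,0.64,0.64,0.64,0.64]'

```text
time: 1.4
tool_pos: [405.7, 326.1, 208.9]
tcp_rot: [-3.141, -0.0, 2.111]
contact_force: [-0.4, -0.5, 1.0]
grip_width: 91.8
finger_force: 0.0
```

Call:
arm_command --gripper '[91.8,91.8,91.8,91.8,91.8]' --pt "-0.83 0.28 0.07" --pt "-0.81 0.33 0.07" --pt "-0.79 0.37 0.07" --pt "-0.77 0.42 0.07" --pt "-0.75 0.47 0.07" --twist '[0.64,0.64,0.65,0.64,0.65]'

```text
time: 2.02
tool_pos: [490.3, 255.4, 200.3]
tcp_rot: [-3.142, -0.0, 1.829]
contact_force: [-0.0, 0.3, -0.1]
grip_width: 91.9
finger_force: 0.0
```

Run:
```python
from h import *
o=get_obs();print(o["time"],o["tool_pos"],o["tcp_rot"],o["joint_positions"])
np.save("w1.npy",{k:o[k] for k in("tool_pos","tcp_rot")},allow_pickle=True)
im=capture("wrist")[:,:,::-1];cv2.imwrite("pics/w1.png",im)
C=cam("wrist",o);print(proj(C,[489,256,101]),proj(C,[489,256,72]))
```

```text
2.025 [490.32037942 255.38992244 200.333494  ] [-3.14158631e+00 -9.00911306e-05  1.82888451e+00] [3.41508366e-01 4.14542401e-01 1.48861841e+00 9.55344613e-05
 1.23843066e+00 8.33890090e-02]
[259.49400589 190.48276216] [259.63283865 180.09588418]
```

View pics/w1.png

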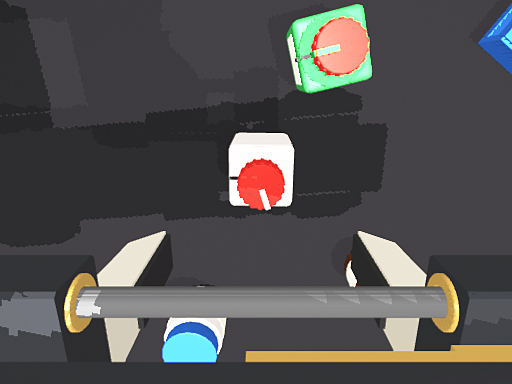

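Wrist view: the cap is at (261,185), the shoulder spans u from 229 to 294, the black mark is at (234,178) on the left (world -x), and the edges are nearly square to the tool. The green bottle is at (330,48). Next I refine this numerically.

Run:
```python
from h import *
o=np.load("w1.npy",allow_pickle=True).item();C=cam("wrist",o);T=cam("top");S=cam("side")
def red(f,b):
    im=cv2.imread(f).astype(int);m=(im[:,:,2]>130)&(im[:,:,1]<110)&(im[:,:,0]<110);k=np.zeros_like(m);k[b[1]:b[3],b[0]:b[2]]=1
    m=(m&k).astype(np.uint8);v,u=np.nonzero(m);c=cv2.convexHull(np.c_[u,v].astype(np.int32));M=cv2.moments(c)
    return np.array([M["m10"],M["m01"]])/M["m00"],cv2.boundingRect(c)
w,t,s=red("pics/w1.png",(215,110,310,230)),red("pics/top0.png",(170,222,210,258)),red("pics/side0.png",(190,145,222,167))
print(w,t,s);print("tri wt",tri((C,w[0]),(T,t[0])),"all",tri((C,w[0]),(T,t[0]),(S,s[0])))
print("plane w@99",plane(C,w[0],99),"t",plane(T,t[0],99))
im=cv2.imread("pics/w1.png").astype(int);m=((im.min(2)>150)).astype(np.uint8);m[:120]=0;m[225:]=0;m[:,:215]=0;m[:,310:]=0
for v in(140,148,160,170,190,200):
    x=np.nonzero(m[v])[0];print(v,x.min(),x.max())
    L,Rr=[plane(C,(x.min()+a,v),72) for a in(0,1)][0],plane(C,(x.max()+1,v),72);print((L+Rr)[:2]/2,np.linalg.norm(L-Rr))
for u in(236,245,280,288):
    y=np.nonzero(m[:,u])[0];print("col",u,y.min(),y.max(),plane(C,(u,y.max()+1),72)[:2],plane(C,(u,y.min()),72)[:2])
# index line: bright pixels inside the cap hull
```

```text
(array([260.46548688, 183.71931678]), (237, 158, 48, 52)) (array([187.44676617, 237.97313433]), (178, 231, 18, 15)) (array([204.84298908, 153.63476071]), (197, 145, 16, 18))
tri wt [489.73973961 259.11041194  92.18137576] all [490.72538258 259.24194555  97.20316477]
plane w@99 [488.47881471 260.96522069  99.        ] t [490.71703379 257.67009617  99.        ]
140 233 289
[481.68241012 290.04813053] 47.48505780244628
148 229 293
[483.40337768 283.53091249] 54.53952102190941
160 229 293
[486.03103549 273.57698931] 55.13500400424386
170 229 292
[487.85103811 265.00539156] 54.78510050530235
190 229 292
[492.43656389 247.603426  ] 55.8100145531078
200 229 291
[494.36859248 238.54382007] 55.45657229400971
col 236 134 205 [474.82766915 227.56746256] [459.97599145 289.48826875]
col 245 133 205 [482.53145487 229.59699706] [466.98713434 292.19193935]
col 280 133 205 [512.49421176 237.49057707] [495.00600408 299.57935437]
col 288 137 205 [519.34364399 239.29503523] [502.33319978 298.08114096]
```

Run:
```python
from h import *
plan([490,260,42],104,10)
```

```text
dp [[0.03, -0.0, 0.63], [0.03, -0.0, 0.63], [0.03, -0.0, 0.63], [0.03, -0.0, 0.63], [0.02, -0.0, 0.63]] tw [np.float64(0.01), np.float64(0.01), np.float64(0.01), np.float64(0.01), np.float64(0.01)]
dp [[0.03, -0.0, 0.63], [0.02, -0.01, 0.64], [0.03, -0.01, 0.63], [0.02, -0.0, 0.64], [0.03, -0.01, 0.63]] tw [np.float64(0.01), np.float64(0.01), np.float64(0.01), np.float64(0.02), np.float64(0.01)]
max 0.64 0.02 end [489.9 260.   42. ] 104.02
```

Call:
arm_command --gripper '[91.8,91.8,91.8,91.8,91.8]' --pt "0.05 0 0.63" --pt "0.05 0 0.63" --pt "0.05 0 0.63" --pt "0.05 0 0.63" --pt "0 0 0.63" --twist '[0.05,0.05,0.05,0,0]'

```text
time: 2.7
tool_pos: [487.8, 261.4, 120.6]
tcp_rot: [-3.141, -0.0, 1.82]
contact_force: [0.9, 0.5, 0.2]
grip_width: 91.8
finger_force: 0.0
```

Call:
arm_command --gripper '[91.8,91.8,91.8,91.8,91.8]' --pt "0 0 0.8" --pt "0 0 0.8" --pt "0 0 0.8" --pt "0 0 0.5" --pt "0 0 0.27" --twist '[0,0,0,0,0]'

```text
time: 3.32
tool_pos: [487.9, 261.0, 41.7]
tcp_rot: [-3.141, 0.0, 1.819]
contact_force: [1.0, 0.3, 0.1]
grip_width: 91.6
finger_force: 0.0
```

Call:
arm_command --gripper '[70,50,50,50,50]' --pt "0 0 0" --pt "0 0 0" --pt "0 0 0" --pt "0 0 0" --pt "0 0 0" --twist '[0,0,0,0,0]'

```text
time: 3.95
tool_pos: [488.3, 261.2, 42.9]
tcp_rot: [3.141, -0.0, 1.819]
contact_force: [0.1, -0.3, 2.5]
grip_width: 56.0
finger_force: 30.0
```

Call:
arm_command --gripper '[50,50,50,50,50]' --pt "0 0 -0.5" --pt "0 0 -1" --pt "0 0 -1" --pt "0 0 -1" --pt "0 0 -1" --twist '[0,0,0,0,0]'

```text
time: 4.58
tool_pos: [487.8, 261.0, 156.3]
tcp_rot: [-3.141, -0.0, 1.819]
contact_force: [0.1, -0.2, -2.2]
grip_width: 56.2
finger_force: 30.0
```

Run:
```python
from h import *
plan([415,-175,160],98,20)
```

```text
dp [[-0.81, -0.36, -0.01], [-0.81, -0.35, -0.01], [-0.81, -0.35, -0.01], [-0.82, -0.34, -0.01], [-0.82, -0.34, -0.01]] tw [np.float64(0.06), np.float64(0.06), np.float64(0.06), np.float64(0.06), np.float64(0.06)]
dp [[-0.82, -0.33, -0.01], [-0.82, -0.33, -0.01], [-0.82, -0.33, -0.01], [-0.82, -0.32, -0.01], [-0.83, -0.32, -0.01]] tw [np.float64(0.06), np.float64(0.06), np.float64(0.06), np.float64(0.06), np.float64(0.06)]
dp [[-0.83, -0.31, -0.0], [-0.83, -0.31, -0.01], [-0.83, -0.3, -0.0], [-0.83, -0.3, -0.01], [-0.83, -0.29, -0.0]] tw [np.float64(0.06), np.float64(0.07), np.float64(0.06), np.float64(0.07), np.float64(0.06)]
dp [[-0.83, -0.29, -0.01], [-0.84, -0.28, -0.0], [-0.84, -0.28, -0.01], [-0.84, -0.28, -0.0], [-0.84, -0.27, -0.01]] tw [np.float64(0.07), np.float64(0.06), np.float64(0.07), np.float64(0.06), np.float64(0.07)]
max 0.84 0.07 end [ 415. -175.  160.] 97.98
```

Call:
arm_command --gripper '[50,50,50,50,50]' --pt "-0.81 -0.36 0" --pt "-0.81 -0.35 0" --pt "-0.81 -0.35 0" --pt "-0.82 -0.34 0" --pt "-0.82 -0.34 0" --twist '[0.06,0.06,0.06,0.06,0.06]'

```text
time: 5.2
tool_pos: [469.1, 150.6, 154.8]
tcp_rot: [-3.141, -0.0, 1.792]
contact_force: [-0.3, -0.7, -3.5]
grip_width: 55.7
finger_force: 30.0
```

Call:
arm_command --gripper '[50,50,50,50,50]' --pt "-0.82 -0.33 0" --pt "-0.82 -0.33 0" --pt "-0.82 -0.33 0" --pt "-0.82 -0.32 0" --pt "-0.83 -0.32 0" --twist '[0.06,0.06,0.06,0.06,0.06]'

```text
time: 5.82
tool_pos: [450.7, 41.7, 154.9]
tcp_rot: [-3.141, -0.0, 1.766]
contact_force: [0.5, 0.3, -3.0]
grip_width: 55.9
finger_force: 30.0
```

Call:
arm_command --gripper '[50,50,50,50,50]' --pt "-0.83 -0.31 0" --pt "-0.83 -0.31 0" --pt "-0.83 -0.3 0" --pt "-0.83 -0.3 0" --pt "-0.83 -0.29 0" --twist '[0.06,0.07,0.06,0.07,0.06]'

```text
time: 6.45
tool_pos: [432.6, -67.0, 154.9]
tcp_rot: [-3.141, -0.0, 1.738]
contact_force: [-0.5, -0.8, -2.0]
grip_width: 55.6
finger_force: 30.0
```

Call:
arm_command --gripper '[50,50,50,50,50]' --pt "-0.83 -0.29 0" --pt "-0.84 -0.28 0" --pt "-0.84 -0.28 0" --pt "-0.84 -0.28 0" --pt "-0.84 -0.27 0" --twist '[0.07,0.06,0.07,0.06,0.07]'

```text
time: 7.08
tool_pos: [414.3, -175.8, 154.8]
tcp_rot: [-3.141, -0.001, 1.709]
contact_force: [-0.3, 0.2, -2.6]
grip_width: 55.6
finger_force: 30.0
```

Run:
```python
from h import *
o=get_obs();print(o["time"],o["tool_pos"],o["tcp_rot"],o["joint_positions"],o["grip_width"])
np.save("w2.npy",{k:o[k] for k in("tool_pos","tcp_rot")},allow_pickle=True)
im=capture("wrist")[:,:,::-1];cv2.imwrite("pics/w2.png",im)
C=cam("wrist",o);print(proj(C,[518,-162,6]))
```

```text
7.075 [ 414.25704125 -175.78716826  154.8417912 ] [-3.14094849e+00 -6.52901776e-04  1.70920342e+00] [-5.71967852e-01  2.85531891e-01  1.82736384e+00  8.73962231e-05
  1.02961105e+00 -7.10420213e-01] 55.5639027398076
[374.66472798 175.60056786]
```

View pics/w2.png

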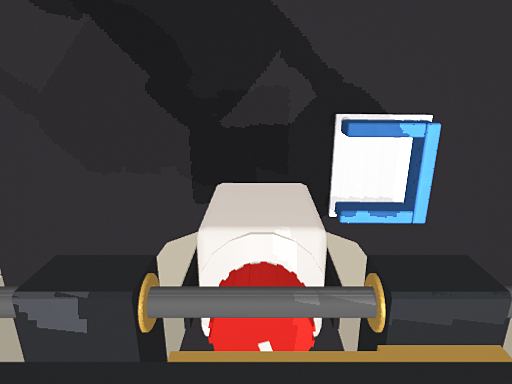

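The wrist view shows the holder at right, around (380,170). It opens to the left (world -x), with the back stop at u≈413–440 and the cheeks at v≈122–136 and 203–222. The held bottle is upright at (265,240). I zoom in for the holder's corners.

Run:
```python
import cv2
a=cv2.imread("pics/w2.png")[105:230,320:450];cv2.imwrite("pics/w2c.png",cv2.resize(a,None,fx=4.5,fy=4.5,interpolation=cv2.INTER_NEAREST))
```

```text
(no output)
```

View pics/w2c.png

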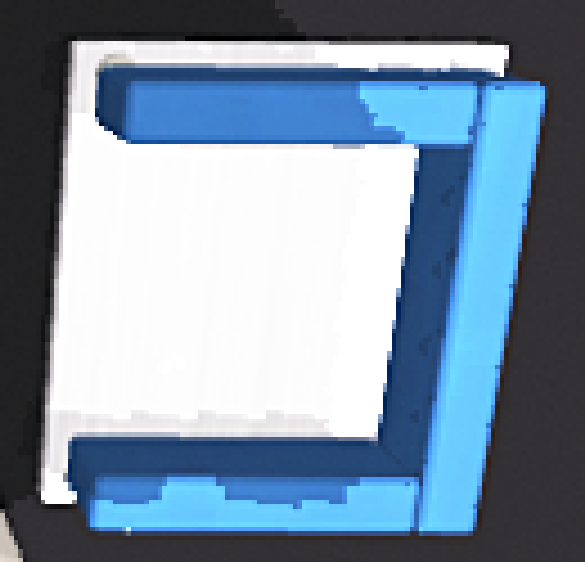

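Run:
```python
from h import *
from scipy.optimize import least_squares as ls
o=np.load("w2.npy",allow_pickle=True).item();C=cam("wrist",o)
px=np.array([[130,142],[474,142],[95,478],[426,478],[72,437],[380,437]])/4.5+[320,105]
b=np.array([[-32,32,26],[32,32,26],[-32,-32,26],[32,-32,26],[-32,-32,0],[32,-32,0]],float)
def f(q):
    X=R.from_euler("z",q[3]).apply(b)+q[:3];return np.concatenate([proj(C,x)-p for x,p in zip(X,px)])
r=ls(f,[518,-162,6,.14]);print(r.x,np.degrees(r.x[3]),r.fun.round(1))
r2=ls(lambda q:f([q[0],q[1],6,q[2]]),[518,-162,.14]);print(r2.x,np.degrees(r2.x[2]),r2.fun.round(1))
q=r2.x
T=cam("top");S=cam("side");g=cv2.imread
for n,c in(("top",T),("side",S)):
  print(n,[proj(c,R.from_euler("z",q[2]).apply(x)+[q[0],q[1],6]).round(1).tolist() for x in b])
```

```text
[ 5.14078584e+02 -1.54660332e+02  8.08521035e+00  1.35058786e-01] 7.738298451198785 [-1.4  0.8  1.2  1.   0.5 -0.1  0.8  0.1 -0.5 -1.1 -0.7 -0.9]
[ 5.14895571e+02 -1.55146254e+02  1.34861267e-01] 7.726981430556236 [-1.1  1.1  0.9  1.3  0.8 -0.4  0.5 -0.1 -0.2 -1.3 -0.9 -1.1]
top [[350.2, 239.8], [345.8, 213.9], [376.2, 235.9], [371.6, 210.1], [373.1, 235.6], [368.7, 210.5]]
side [[227.6, 261.9], [257.5, 254.6], [239.0, 283.4], [270.8, 274.9], [238.9, 293.9], [270.1, 285.2]]
```

Run:
```python
from h import *
from scipy.optimize import least_squares as ls
im=cv2.imread("pics/w2.png").astype(int)
for v in(190,205,220,230):
    x=np.nonzero(im[v,150:332].min(1)>110)[0]+150;print(v,x.min(),x.max())
for u in(235,262,290):
    c=im[170:262,u].sum(1);d=np.diff(c);print(u,[(170+i,int(d[i])) for i in np.argsort(-abs(d))[:4]])
o=np.load("w2.npy",allow_pickle=True).item();K,A,p=cam("wrist",o)
c=get_calibration("wrist");M=np.array(c["mount"])
C=(K,M[:3,:3],M[:3,3])
px=np.array([[198,235],[327,235],[215,183],[307,183]])
# tool frame: near side at tool +x; bottle z up = -tool z
b=np.array([[28,-28,-72],[28,28,-72],[28,-28,0],[28,28,0]],float)
f=lambda q:np.concatenate([proj(C,x+q)-s for x,s in zip(b,px)])
r=ls(f,[0,0,42]);print(r.x,r.fun.round(1))
r=ls(lambda q:f([q[0],q[1],42]),[0,0]);print(r.x,r.fun.round(1))
```

```text
190 215 331
205 209 331
220 203 320
230 199 324
235 [(np.int64(182), 604), (np.int64(237), -133), (np.int64(238), 88), (np.int64(181), -61)]
262 [(np.int64(182), 583), (np.int64(260), -225), (np.int64(233), 124), (np.int64(231), -104)]
290 [(np.int64(182), 582), (np.int64(239), 165), (np.int64(238), -139), (np.int64(181), -64)]
[-6.37457769  0.38635395 47.94092124] [-1.8 -1.   0.8 -1.   1.8  1.5 -0.4  1.4]
[-3.97986277  0.37266909] [-4.7 -0.1  3.8 -0.1  0.5  0.6  0.9  0.5]
```

Run:
```python
from h import *
plan([514,-152,90],97.7,5)
```

```text
dp [[0.1, 0.82, 0.52], [0.1, 0.82, 0.52], [0.1, 0.82, 0.52], [0.1, 0.82, 0.52], [0.09, 0.81, 0.52]] tw [np.float64(0.01), np.float64(0.01), np.float64(0.01), np.float64(0.0), np.float64(0.01)]
max 0.82 0.01 end [ 514.  -152.1   89.9] 97.68
```

Call:
arm_command --gripper '[50,50,50,50,50]' --pt "0.1 0.82 0.5" --pt "0.1 0.82 0.5" --pt "0.1 0.82 0.5" --pt "0.1 0.82 0.55" --pt "0.09 0.81 0.55" --twist '[0.05,0,0,0,0]'

```text
time: 7.75
tool_pos: [514.9, -148.7, 89.4]
tcp_rot: [-3.141, -0.001, 1.705]
contact_force: [-0.1, -0.1, -2.1]
grip_width: 55.8
finger_force: 30.0
```

Call:
arm_command --gripper '[50,50,50,50,50]' --pt "0 0 0" --pt "0 0 0" --pt "0 0 0" --pt "0 0 0" --pt "0 0 0" --twist '[0,0,0,0,0]'

```text
time: 8.38
tool_pos: [514.8, -149.1, 90.3]
tcp_rot: [3.141, 0.0, 1.705]
contact_force: [-0.5, -0.8, -2.0]
grip_width: 55.8
finger_force: 30.0
```

Run:
```python
from h import *
o=get_obs();print(o["time"],o["tool_pos"],np.degrees(o["tcp_rot"]))
np.save("w3.npy",{k:o[k] for k in("tool_pos","tcp_rot")},allow_pickle=True)
w=capture("wrist")[:,:,::-1];s=capture("side")[:,:,::-1]
cv2.imwrite("pics/w3.png",w);cv2.imwrite("pics/s3.png",s)
f=lambda a:cv2.resize(a,(400,400),interpolation=cv2.INTER_NEAREST)
cv2.imwrite("pics/m3.png",np.hstack([f(w[100:300,160:360]),f(s[220:320,200:300])]))
```

```text
8.375 [ 514.83551548 -149.11173844   90.29301017] [1.79972656e+02 1.10629120e-02 9.77164875e+01]
```

View pics/m3.png

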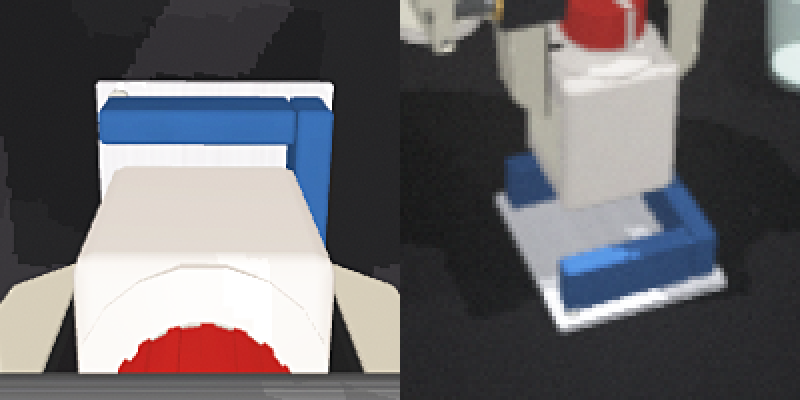

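The composite shows the wrist view on the left: the underside's near edge at v≈184, u 212–308, and the near cheek's inner top edge at v≈171, u 211–308. The side view on the right shows the bottle hovering over the bay, a little toward the far cheek (+y). I now compute the offset.

Run:
```python
from h import *
o=np.load("w3.npy",allow_pickle=True).item();C=cam("wrist",o)
zb=o["tool_pos"][2]-42.9
A=R.from_euler("xyz",o["tcp_rot"]).as_matrix();t=np.array(o["tool_pos"])
loc=lambda u,v,z:(A.T@(plane(C,(u,v),z)-t)).round(1)
print("bottle under near L,R",loc(212.5,184,zb),loc(308.5,184,zb))
print("cheek inner top F,B",loc(211,171.5,32),loc(308.5,171.5,32))
S=cam("side")
sp=lambda cx,cy:(200+(cx-400)/4,220+cy/4)
# side: bottle front-lower corner(-28,-28), right-lower (28,-28)
c,s=A[:,1]*1,A[:,0]
for n,q in(("under -x-y",(567,208)),("under +x-y",(672,185))):print(n,loc0:=(A.T@(plane(S,sp(*q),zb)-t)).round(1))
for n,q in(("near cheek in front top",(560,262)),("near cheek in back top",(682,238)),("far cheek in front top",(507,163))):print(n,(A.T@(plane(S,sp(*q),32)-t)).round(1))
```

```text
bottle under near L,R [ 23.5 -29.6  42.9] [23.4 28.9 42.9]
cheek inner top F,B [ 27.3 -32.4  58.3] [27.2 30.7 58.3]
under -x-y [-27.3 -23.5  42.9]
under +x-y [-29.9  28.4  42.9]
near cheek in front top [-43.7 -33.1  58.3]
near cheek in back top [-49.3  25.5  58.3]
far cheek in front top [ 30.  -33.1  58.3]
```

By the wrist camera the bottle is within about 0.5 mm of the bay centre, and by the side view within about 2 mm. I make a small correction and lower it gently, watching the force.

Call:
arm_command --gripper '[50,50,50,50,50]' --pt "-0.03 -0.02 0.2" --pt "0 0 0.3" --pt "0 0 0.3" --pt "0 0 0.3" --pt "0 0 0.2" --twist '[0,0,0,0,0]'

```text
time: 9.1
tool_pos: [514.3, -149.6, 56.7]
tcp_rot: [-3.141, -0.0, 1.706]
contact_force: [0.0, -0.3, -2.0]
grip_width: 55.8
finger_force: 30.0
```

Call:
arm_command --gripper '[50,50,50,50,50]' --pt "0 0 0.1" --pt "0 0 0.08" --pt "0 0 0.06" --pt "0 0 0.03" --pt "0 0 0" --twist '[0,0,0,0,0]'

```text
time: 9.72
tool_pos: [514.6, -149.8, 50.8]
tcp_rot: [3.141, 0.0, 1.706]
contact_force: [0.3, 0.3, -2.6]
grip_width: 55.5
finger_force: 30.0
```

Call:
arm_command --gripper '[50,50,50,50,50]' --pt "0 0 0.03" --pt "0 0 0.03" --pt "0 0 0.03" --pt "0 0 0" --pt "0 0 0" --twist '[0,0,0,0,0]'

```text
time: 10.35
tool_pos: [514.6, -149.8, 48.9]
tcp_rot: [3.141, 0.0, 1.706]
contact_force: [-2.0, 1.3, 5.0]
grip_width: 55.7
finger_force: 30.0
```

Contact came at an underside height of 6 mm, the plate's height, so the bottle is seated. I let go, rise straight up, and check.

Call:
arm_command --gripper '[65,80,91.8,91.8,91.8]' --pt "0 0 0" --pt "0 0 0" --pt "0 0 0" --pt "0 0 0" --pt "0 0 0" --twist '[0,0,0,0,0]'

```text
time: 10.98
tool_pos: [514.5, -149.8, 48.4]
tcp_rot: [3.142, -0.0, 1.706]
contact_force: [-0.4, 0.2, 0.2]
grip_width: 91.4
finger_force: 0.0
```

Call:
arm_command --gripper '[91.8,91.8,91.8,91.8,91.8]' --pt "0 0 -0.4" --pt "0 0 -1" --pt "0 0 -1" --pt "0 0 -1" --pt "0 0 -1" --twist '[0,0,0,0,0]'

```text
time: 11.6
tool_pos: [514.6, -149.8, 160.1]
tcp_rot: [3.141, 0.0, 1.706]
contact_force: [0.0, -0.2, -0.3]
grip_width: 91.6
finger_force: 0.0
```

Call:
arm_command --gripper '[91.8,91.8,91.8,91.8,91.8]' --pt "0 0 -1" --pt "0 0 -0.6" --pt "0 0 0" --pt "0 0 0" --pt "0 0 0" --twist '[0,0,0,0,0]'

```text
time: 12.22
tool_pos: [514.1, -149.6, 197.4]
tcp_rot: [-3.14, -0.001, 1.706]
contact_force: [-0.5, -0.7, -0.3]
grip_width: 91.8
finger_force: 0.0
```

Run:
```python
from h import *
o=get_obs();print(o["time"],o["tool_pos"],np.degrees(o["tcp_rot"]),o["joint_positions"])
np.save("w4.npy",{k:o[k] for k in("tool_pos","tcp_rot")},allow_pickle=True)
w=capture("wrist")[:,:,::-1];s=capture("side")[:,:,::-1]
cv2.imwrite("pics/w4.png",w)
f=lambda a:cv2.resize(a,(400,400),interpolation=cv2.INTER_NEAREST)
cv2.imwrite("pics/m4.png",np.hstack([f(w[90:250,180:340]),f(s[210:310,200:300])]))
```

```text
12.225 [ 514.05165052 -149.56917105  197.41899133] [-1.79905510e+02 -6.55147617e-02  9.77285452e+01] [-4.26392281e-01  3.87053093e-01  1.54053604e+00  9.61994672e-05
  1.21600829e+00 -5.61315293e-01]
```

View pics/m4.png

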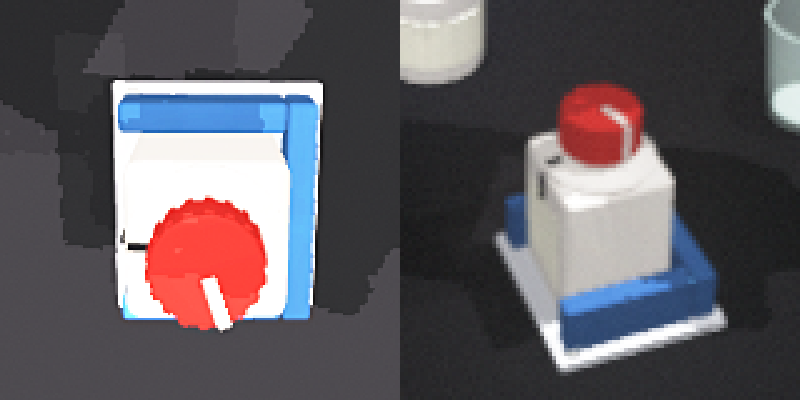

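The wrist crop (left) shows the bottle inside the bay. The cap's centre is at crop (207,263), the index line points down-right to (224,328), and the mark is at left (138,246), so the cap is about 1.9 rad unscrewed. The side view (right) shows it upright on the plate. Next I locate the cap relative to the tool.

Run:
```python
from h import *
o=np.load("w4.npy",allow_pickle=True).item();C=cam("wrist",o)
im=cv2.imread("pics/w4.png").astype(int);m=((im[:,:,2]>130)&(im[:,:,1]<110)&(im[:,:,0]<110)).astype(np.uint8);m[:150]=0;m[235:]=0;m[:,:220]=0;m[:,300:]=0
v,u=np.nonzero(m);h=cv2.convexHull(np.c_[u,v].astype(np.int32));(cx,cy),r=cv2.minEnclosingCircle(h);x,y,w,hh=cv2.boundingRect(h);print(cx,cy,r,x,y,w,hh)
A=R.from_euler("xyz",o["tcp_rot"]).as_matrix();t=np.array(o["tool_pos"])
loc=lambda a,b,z:(A.T@(plane(C,(a,b),z)-t)).round(1)
print("far rim top",loc(cx,y+hh,107),"centre by circle@103",loc(cx,cy,103),"near bottom rim",loc(cx,y,86))
print("under edge near cheek",loc(260,90+132*.4,32))
mk=loc(180+138*.4,90+246*.4,78);l0=loc(180+205*.4,90+280*.4,107);l1=loc(180+222*.4,90+322*.4,107);print("mark",mk,"line",l0,l1)
```

```text
261.5 195.0 26.40559196472168 238 169 49 53
far rim top [-22.    0.3  90.4] centre by circle@103 [-1.1  0.3 94.4] near bottom rim [ 15.2   0.3 111.4]
under edge near cheek [ 26.7  -1.  165.5]
mark [ -3.7 -21.8 119.5] line [-5.4  0.7 90.4] [-19.3   6.   90.4]
```

Call:
arm_command --gripper '[91.8,91.8,91.8,80,70]' --pt "-0.12 0 0.8" --pt "0 0 1" --pt "0 0 0.8" --pt "0 0 0.6" --pt "0 0 0.4" --twist '[0,0,0,0,0]'

```text
time: 12.95
tool_pos: [514.8, -152.7, 107.6]
tcp_rot: [-3.141, -0.0, 1.706]
contact_force: [0.6, -0.9, 0.2]
grip_width: 76.3
finger_force: 0.0
```

Call:
arm_command --gripper '[65,65,65,65,65]' --pt "0 0 0.4" --pt "0 0 0.3" --pt "0 0 0.2" --pt "0 0 0.1" --pt "0 0 0" --twist '[0,0,0,0,0]'

```text
time: 13.58
tool_pos: [515.0, -152.7, 83.5]
tcp_rot: [3.141, -0.0, 1.706]
contact_force: [0.5, -0.1, 0.3]
grip_width: 64.7
finger_force: 0.0
```

Call:
arm_command --gripper '[45,34,34,34,34]' --pt "0 0 0.06" --pt "0 0 0" --pt "0 0 0" --pt "0 0 0" --pt "0 0 0" --twist '[0,0,0,0,0]'

```text
time: 14.2
tool_pos: [514.9, -152.8, 82.0]
tcp_rot: [3.142, 0.0, 1.706]
contact_force: [-0.2, -1.0, 0.5]
grip_width: 36.3
finger_force: 30.0
```

Call:
arm_command --gripper '[30,30,30,30,30]' --pt "0 0 0" --pt "0 0 0" --pt "0 0 0" --pt "0 0 0" --pt "0 0 0" --twist '[0.3,0.6,0.9,0.9,0.9]'

```text
time: 14.82
tool_pos: [514.9, -153.0, 82.0]
tcp_rot: [3.142, 0.0, 1.388]
contact_force: [-1.3, -1.6, 0.5]
grip_width: 36.2
finger_force: 30.0
```

Run:
```python
from h import *
o=get_obs();print(o["time"],o["tool_pos"],np.degrees(o["tcp_rot"]),o["moment"],o["contact_force"],o["grip_width"],o["joint_positions"][5])
```

```text
14.825 [ 514.90190446 -152.95256851   82.00446634] [1.79996739e+02 2.08267017e-02 7.95478801e+01] [-0.24375387  0.16191298  0.14464419] [-1.33498702 -1.6299605   0.48972515] 36.247986311104654 -0.24859542997038733
```

The reaction moment is 0.14 N m, so the cap is turning. I continue.

Call:
arm_command --gripper '[30,30,30,30,30]' --pt "0 0 0" --pt "0 0 0" --pt "0 0 0" --pt "0 0 0" --pt "0 0 0" --twist '[1,1,1,1,1]'

```text
time: 15.45
tool_pos: [514.9, -153.0, 82.0]
tcp_rot: [3.141, 0.0, 0.952]
contact_force: [-0.7, -0.9, 1.3]
grip_width: 36.3
finger_force: 30.0
```

Call:
arm_command --gripper '[30,30,30,30,30]' --pt "0 0 0" --pt "0 0 0" --pt "0 0 0" --pt "0 0 0" --pt "0 0 0" --twist '[1,1,1,1,1]'

```text
time: 16.08
tool_pos: [514.9, -153.1, 82.1]
tcp_rot: [3.141, 0.0, 0.515]
contact_force: [0.0, -1.1, 0.8]
grip_width: 36.7
finger_force: 30.0
```

Call:
arm_command --gripper '[30,30,30,30,30]' --pt "0 0 0" --pt "0 0 0" --pt "0 0 0" --pt "0 0 0" --pt "0 0 0" --twist '[1,1,1,1,0.5]'

```text
time: 16.7
tool_pos: [515.0, -153.1, 82.1]
tcp_rot: [3.141, -0.0, 0.124]
contact_force: [-1.3, -1.2, 0.9]
grip_width: 36.3
finger_force: 30.0
```

Run:
```python
from h import *
o=get_obs();print(o["time"],o["tool_pos"],np.degrees(o["tcp_rot"]),o["moment"],o["contact_force"],o["grip_width"],o["joint_positions"][5])
```

```text
16.7 [ 514.96432749 -153.09870847   82.06038186] [ 1.79962145e+02 -4.40108597e-03  7.08778461e+00] [-0.26239759  0.2700689   0.16731679] [-1.28170071 -1.22462042  0.85134624] 36.30595430584504 1.0161141433143086
```

Call:
arm_command --gripper '[30,30,30,30,30]' --pt "0 0 0" --pt "0 0 0" --pt "0 0 0" --pt "0 0 0" --pt "0 0 0" --twist '[0.8,0.8,0.8,0.8,0.8]'

```text
time: 17.32
tool_pos: [514.9, -153.1, 82.1]
tcp_rot: [3.141, -0.0, -0.226]
contact_force: [-0.5, -1.8, 0.5]
grip_width: 36.3
finger_force: 30.0
```

```bash
cat > q.py <<'E'
from h import *
o=get_obs();print(o["time"],o["tool_pos"],np.degrees(o["tcp_rot"]),o["moment"],o["contact_force"],o["grip_width"],o["joint_positions"][5])
E
python3 q.py
```

```text
17.325 [ 514.93467601 -153.13915713   82.05395156] [ 1.79962203e+02 -1.48929397e-02 -1.29315741e+01] [-0.28018917  0.28421623  0.14383667] [-0.46765635 -1.82404391  0.5064862 ] 36.26892490693427 1.3655207553411028
```

Turned 110.6° so far. I go on in smaller steps until the moment rises.

Call:
arm_command --gripper '[30,30,30,30,30]' --pt "0 0 0" --pt "0 0 0" --pt "0 0 0" --pt "0 0 0" --pt "0 0 0" --twist '[0.5,0.5,0.4,0.3,0.3]'

```text
time: 17.95
tool_pos: [514.5, -154.6, 82.6]
tcp_rot: [3.138, -0.001, -0.397]
contact_force: [-4.0, -5.9, 3.7]
grip_width: 36.5
finger_force: 30.0
```

```bash
python3 q.py
```

```text
17.95 [ 514.47516048 -154.576806     82.58605431] [ 1.79804306e+02 -4.40266718e-02 -2.27548210e+01] [-1.29611143  0.99909636  0.52927715] [-3.96320283 -5.9181984   3.72435257] 36.489054024044194 1.5378615000188092
```

The moment jumped to 0.53 N m, well above the 0.15 N m thread, so the stop has been reached. I release, rise and check.

Call:
arm_command --gripper '[45,60,70,75,75]' --pt "0 0 0" --pt "0 0 0" --pt "0 0 0" --pt "0 0 0" --pt "0 0 0" --twist '[0,0,0,0,0]'

```text
time: 18.58
tool_pos: [514.9, -152.6, 81.9]
tcp_rot: [-3.141, 0.0, -0.397]
contact_force: [-0.1, 0.8, 0.7]
grip_width: 74.2
finger_force: 0.0
```

Call:
arm_command --gripper '[91.8,91.8,91.8,91.8,91.8]' --pt "0 0 -0.4" --pt "0 0 -1" --pt "0 0 -1" --pt "0 0 -1" --pt "0 0 -1" --twist '[0,0,0,0,0]'

```text
time: 19.2
tool_pos: [514.9, -152.7, 193.6]
tcp_rot: [-3.142, -0.001, -0.397]
contact_force: [0.4, -0.6, -0.6]
grip_width: 91.9
finger_force: 0.0
```

Call:
arm_command --gripper '[91.8,91.8,91.8,91.8,91.8]' --pt "0 0 -0.3" --pt "0 0 0" --pt "0 0 0" --pt "0 0 0" --pt "0 0 0" --twist '[0,0,0,0,0]'

```text
time: 19.82
tool_pos: [514.7, -152.7, 198.9]
tcp_rot: [-3.141, 0.001, -0.397]
contact_force: [0.6, -0.1, 0.5]
grip_width: 91.8
finger_force: 0.0
```

```bash
python3 q.py
python3 - <<'E'
from h import *
w=capture("wrist")[:,:,::-1];s=capture("side")[:,:,::-1]
cv2.imwrite("pics/w5.png",w)
f=lambda a:cv2.resize(a,(400,400),interpolation=cv2.INTER_NEAREST)
cv2.imwrite("pics/m5.png",np.hstack([f(w[90:250,180:340]),f(s[210:310,200:300])]))
E
```

```text
19.825 [ 514.73375436 -152.65605963  198.90021619] [-1.79991401e+02  6.04157938e-02 -2.27714916e+01] [-0.00722683  0.20363305 -0.05200395] [ 0.59508888 -0.09493589  0.52651515] 91.77246166399365 1.5370290337655899
```

View pics/m5.png

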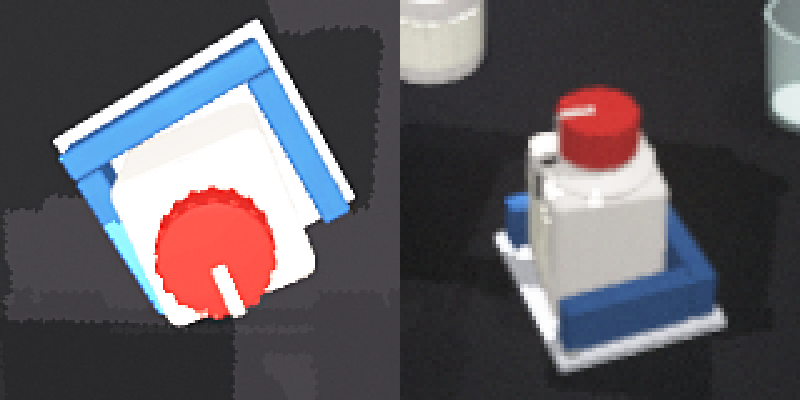

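The wrist crop (left) shows the index line running from (217,268) to (238,315), parallel to the body edge from (115,190) to (175,320) and toward the open side that carries the mark. The side view (right) shows the line over the mark and the bottle upright in the bay. I do one numeric check of the angle.

Run:
```python
from h import *
o=get_obs();C=cam("wrist",o);P=lambda x,y,z:plane(C,(180+x*.4,90+y*.4),z)
im=cv2.imread("pics/w5.png").astype(int)[90:250,180:340]
m=((im.min(2)>190)).astype(np.uint8)
# white line pixels inside the cap top
n,l,st,ce=cv2.connectedComponentsWithStats(m[104:128,84:100]);
v,u=np.nonzero(m[106:122,84:99]);d=cv2.fitLine(np.c_[u,v].astype(np.float32),2,0,.01,.01).ravel()
a=P((84+d[2])/.4,(106+d[3])/.4,107);b=P((84+d[2]+8*d[0])/.4,(106+d[3]+8*d[1])/.4,107)
g=lambda e:np.degrees(np.arctan2(e[1],e[0]))%180
print("line",g(b-a),"edges L",g(P(175,320,78)-P(115,190,78)),"R",g(P(312,250,78)-P(282,185,78)),"front",g(P(310,275,78)-P(200,323,78))+90)
```

```text
line 2.234330614545371 edges L 179.8877702111918 R 2.7599280734021363 front 182.46633224749115
```

The index line is at 2.2° and the body edges at 0–2.8°, so the cap is home. I hand the job in.

```bash
python3 -c "
from plant import *
print(close_job())"
```

```text
the job is handed in; nothing more can be done
None
```

The job is handed in: the bottle stands upright and released in the blue holder, with the cap screwed clockwise to its stop (index line within about 3° of the mark). It took about 20 s, and nothing sign of contact with the other vessels appeared; the hand-in returned no verdict.

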